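# Stack two ferrite rings on a choke post and hold the snap ring spread at its groove

### The job

Load the choke post: slide the larger ferrite ring down onto its foot, then the smaller one on top of it, and let go of them. Then take the snap-ring pliers by both handles, squeeze them shut so that the snap ring on their tips is spread fully open, and slide the ring down over the end of the post, level, until it is around the groove just above the ferrites. Finish while holding it there: handles still squeezed, ring spread around the groove, pliers carried by the gripper alone and not bearing on the post or the ferrites; do not disturb the solder spool.

Things in the scene. Friction and masses are not known exactly. Their poses are not given: they have to be found in the camera images.
- ferrite_large: loose black ferrite ring lying flat, 34 mm across, 13 mm high, hole 19 mm, about 50 g; origin at the centre of its underside, z up
- ferrite_small: loose black ferrite ring lying flat, 30 mm across, 12 mm high, hole 16.5 mm, about 50 g; origin at the centre of its underside, z up
- choke_post: fixed upright steel post, 12 mm in diameter, on a round blue foot 56 mm across and 10 mm high; the post's flat-tipped coned end is 62 mm above the bench, the cone (12 to 7 mm) being its top 6 mm; origin at the centre of the foot's underside, z up
- foot_top (a point): centre of the upper face of the post's foot, 10 mm above the bench: the larger ferrite's underside rests at this height, the smaller one's 13 mm higher
- groove (a point): centre of the post's groove, on the post's axis, 42 mm above the bench: brass coloured, 8 mm wide (38 to 46 mm above the bench), 9 mm in diameter; the two stacked ferrites reach 35 mm above the bench
- clip_pliers: loose snap-ring pliers lying flat, two red handles, a small brass snap ring on the tips; 150 g, 155 mm long. Origin on the bench under the pivot, x along the pliers from handles to ring, z up. Handles: x = -85 to -25 mm, either side of the x axis, z = 0 to 16 mm, 9 mm thick. The jaws lie above the ring and end 9 mm short of its centre
- clip_centre (a point): centre of the spread snap ring, at x = 55 mm, z = 1.6 mm in the pliers' frame; the ring is 3.2 mm thick, level with the handles' underside. At rest it is 9 mm wide inside and cannot pass the post; fully spread it is 18 mm inside and about 25 mm outside in diameter
- handle_grip (a point): where to squeeze the handles: midway between them, at x = -50 mm, z = 8 mm in the pliers' frame, the pads closing along the pliers' y. Across the handles here: 49 mm at rest, 32 mm squeezed to the stop, where their outer faces are parallel to x. Pads that grip without sliding carry the pliers about 3.5 mm forward (+x) as the handles swing in
- lever_left (a joint): angle of the left handle about the pivot: 0 at rest, 0.172 rad squeezed to its stop, a little more under a hard grip (ring fully spread); sprung open, 3 to 6 N at the grip on each handle
- lever_right (a joint): the same for the right handle; the two move together
- solder_spool: loose bystander: white reel of solder with blue flanges standing on the bench, 52 mm across, 44 mm high; origin at the centre of its underside
Things that resemble listed ones, but are neither listed nor needed, are in the scene too. Leave any green or pink look-alike of the choke_post alone.

How it is judged:
By the outcome, as a careful person would: the job done as asked, in the order asked, and still so for the second after the job is handed in, while the arm keeps its last pose, push and grip.
It also fails if it takes over 64 s, if anything falls off the work surface, if the arm or the gripper's body presses on something with over 40 N, if the wrist force passes 120 N, or if a joint passes its speed limit or range.

### The arm

A 7-joint arm with a two-finger parallel gripper is mounted at the origin on a cart in front of the work surface, level with it; the furniture and walls round the work are solid. World frame = base frame: x ahead of the robot, y to its left, z up, the work surface at z = 0. Lengths are in m, angles in rad, forces in N, time in s.
With the tool pointing down it reaches from about 0.4 to 0.85 m from the base axis. Payload 4.5 kg.
Tool frame: the origin (TCP) lies where the fingers leave the gripper's body, on its centre line; the fingertips stand 64 mm ahead of it and the grasp point (between the pads) lies 45 mm ahead of it; z points along the fingers, y is the line along which they close (so a half turn about z gives the same grasp; the last joint's range is limited). The gripper opens to 88 mm and grips with 3 to 60 N. Pads are 18 mm wide; open, the fingers measure 123 mm over their backs; the gripper's body (75 mm by 187 mm) begins 45 mm behind the grasp point.
Start: joints at [1.237, 0.689, -0.195, 1.565, 0.157, 0.902, -0.215], TCP at [0.225, -0.583, 0.303] pointing down, gripper open.
Joint ranges: [-3.01, 3.01], [-0.46, 2.08], [-1.47, 1.51], [0.13, 2.56], [-1, 4.14], [0.04, 2.09], [-2.66, 2.66]. Speed limits (rad/s): [2.57, 2.57, 3.14, 3.14, 3.14, 3.14, 3.14].

### API

Orientations are given as a unit quaternion [x, y, z, w].
In Python, from plant import r gives the robot as it stands.
- The arm moves only by the tool play_rows, never from a script. Its arguments are lists of equal length, an entry for each row: "translation": the shift along the tool's x, y, z in m, a list of three; "delta_rot": the turn, a rotation vector about the tool's x, y, z in degrees, a list of three; "grip": the opening, from -1 (shut) to 1 (fully open). In form: {"translation": [[x, y, z], ...], "delta_rot": [[rx, ry, rz], ...], "grip": [grip, ...]}. A call has 1 to 20 rows; each row shifts and turns the commanded pose from where the row before left it, along the tool's axes as they then stand; what a row does not reach is not made up. A row lasts 1/8 s, in which the tool goes at most 62.5 mm and 10.7 degrees, less where a joint would pass 70% of its speed; a pose out of reach is approached as far as the arm can. A call with a gripper value outside its range is refused whole. The fingers move at their own pace and stop on an object; "squeeze" is the grip in N (left out, the last holds). Time passes only in rows, so rows that do not move let the fingers close. It gives the time, the measured TCP pose, the force, the opening and the grip force at its end, in the units of the state.
- r.get_state(): the state, without advancing time (a new reading comes with each control period).
- r.snapshot(name): name is "side" or "top"; returns the picture (480x640x3 uint8, blue, green, red); there is no depth.
- r.get_calibration(name): a dict with "intrinsics" (3x3 intrinsics, pixels), "eye" and "rotation" of the camera in the world. Camera axes: x right, y up, looking along -z (the intrinsics and any distortion apply to the point x, -y, -z); pixel columns grow to the right and rows downward; lengths in m; the calibration is good to about 2 mm. A picture is of the moment at which its call begins. get_calibration takes no time and is no camera call.
- r.finish_job(): hands the job in; it is judged then, once.
Trained networks look in the newest picture that a camera, given by its name, has taken for a name from the list of things; names that differ only in an ending like _2 or _b are one class to them, and where a whole thing is asked for, a point or a joint stands for the part that bears it (a point fixed in the world has none). Each returns a list of dicts, best first, with "confidence" (0 to 1); they miss things now and then, are a little off and sometimes report something else, mostly with a low value. They report only what shows in the picture. A call takes as long as a camera call. They do not tell look-alikes from the thing itself.
- r.look_for(camera, target): "point" ([x, y, z] in m, in world coordinates, good to about 4 mm: the middle of the surface that is visible of it).
- r.silhouettes(camera, target): "pixels" (480x640 bool, what is visible of it).
The state is a dict: "clock": time; "q": joint angles; "qd": joint speeds; "joint_torque": joint torques, N m; "tool_pos": TCP position; "eef_rot": TCP orientation; "contact_force": force on the tool from outside, world axes, zero at the start; "moment": the same for the moment, N m; "opening": opening from 0.0 (shut) to 1.0 (fully open); "finger_force": force on a finger pad.
Only numpy, scipy, OpenCV 4.12 (cv2) and the standard library are available. Lean on these libraries where they do the work, as an engineer would, in place of code of your own. Each camera call takes 0.05 s, during which the arm holds its last target. There are 200 camera calls.

## Working session

There is one attempt and no reset: what is moved stays moved. The work goes in short steps, Python scripts to look and compute and a tool call to move; the robot and the scene stay as the last step left them, time stands still between calls to the robot, and variables do not carry over. Pictures are saved under pics/ and viewed, at most 10 in all, crops included, and the job is handed in when it is done.

Besides the shell and the picture viewer there is one more tool, called after "Emit:" as name(argument=value, ...) on one line, values as JSON. play_rows: Moves the arm, as the interface text tells. Its arguments: {"type":"object","properties":{"translation":{"type":"array","items":{"type":"array","items":{"type":"number"}}},"delta_rot":{"type":"array","items":{"type":"array","items":{"type":"number"}}},"grip":{"type":"array","items":{"type":"number"}},"squeeze":{"type":"number"}},"required":["translation","delta_rot","grip"]}

```bash
mkdir -p pics; ls
python3 - <<'E'
from plant import r
import cv2,numpy as np
s=r.get_state()
print({k:np.round(v,3) for k,v in s.items()})
for c in("side","top"):
    k=r.get_calibration(c);print(c,{a:np.round(np.array(b),4).tolist() if not isinstance(b,str) else b for a,b in k.items()})
    cv2.imwrite(f"pics/{c}0.png",r.snapshot(c))
    for t in["ferrite_large","ferrite_small","choke_post","clip_pliers","clip_centre","handle_grip","groove","foot_top","solder_spool"]:
        print(c,t,[(np.round(d["point"],4).tolist(),round(d["confidence"],2)) for d in r.look_for(c,t)])
print(r.get_state()["clock"])
E
```

```text
pics
{'clock': np.float64(0.0), 'q': array([ 1.237,  0.69 , -0.195,  1.566,  0.157,  0.903, -0.215]), 'qd': array([-0.001,  0.001, -0.002,  0.001,  0.002, -0.   ,  0.001]), 'joint_torque': array([ 0.0000e+00, -5.2756e+01, -1.2670e+00, -1.5343e+01, -5.3000e-02,
        7.0000e-03,  0.0000e+00]), 'tool_pos': array([ 0.224, -0.583,  0.302]), 'eef_rot': array([ 0.983,  0.183, -0.   , -0.001]), 'contact_force': array([-0.47 , -0.076,  1.028]), 'moment': array([ 0.015, -0.004,  0.011]), 'finger_force': np.float64(0.0), 'opening': np.float64(1.001)}
side {'intrinsics': [[498.5186, 0.0, 328.4634], [0.0, 498.5186, 241.9762], [0.0, 0.0, 1.0]], 'eye': [0.3473, 0.7014, 0.4394], 'rotation': [-0.0893, 0.525, 0.8379, -0.1198]}
side ferrite_large [([0.4405, 0.0268, 0.0109], 0.76)]
side ferrite_small [([0.655, 0.0152, 0.0103], 0.63), ([0.507, 0.194, 0.0119], 0.62)]
side choke_post [([0.7194, -0.0905, 0.0084], 0.83), ([0.5695, 0.0854, 0.0068], 0.81), ([0.6512, 0.1251, 0.0087], 0.68), ([0.5578, -0.0045, 0.0111], 0.64), ([0.6508, 0.0171, 0.0099], 0.56)]
side clip_pliers [([0.5658, -0.194, 0.0085], 0.7)]
[... 903 characters left out ...]
.0912, 0.0084], 0.96), ([0.6563, 0.0113, 0.005], 0.92), ([0.5689, 0.0815, 0.0119], 0.72)]
top clip_pliers [([0.555, -0.1987, 0.0133], 0.78)]
top clip_centre [([0.5566, -0.1978, 0.0106], 0.76)]
top handle_grip [([0.5569, -0.1991, 0.0176], 0.83)]
top groove [([0.5571, -0.0079, 0.0089], 0.94), ([0.5699, 0.0747, 0.0067], 0.83), ([0.7202, -0.093, 0.0072], 0.81), ([0.652, 0.1173, 0.0134], 0.65)]
top foot_top [([0.5608, -0.0064, 0.008], 0.86), ([0.6523, 0.12, 0.0092], 0.84), ([0.6541, 0.0113, 0.0108], 0.8), ([0.5648, 0.0831, 0.0105], 0.75), ([0.5535, -0.1947, 0.0118], 0.75), ([0.7159, -0.0918, 0.0112], 0.62)]
top solder_spool [([0.4498, -0.0926, 0.0463], 0.98), ([0.558, -0.1982, 0.0121], 0.23)]
1.0
```

View pics/side0.png

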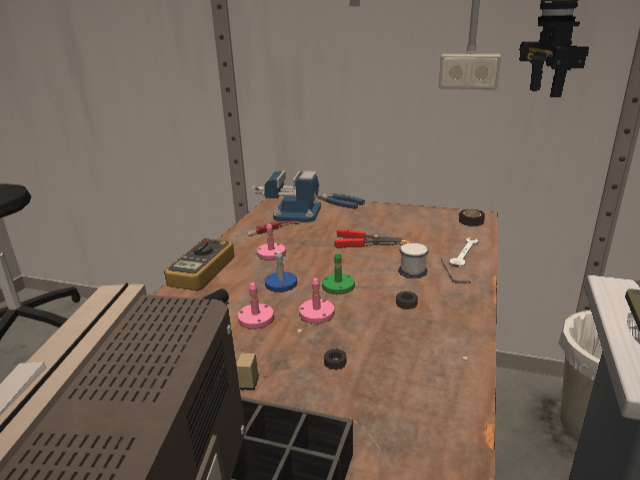

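View pics/top0.png

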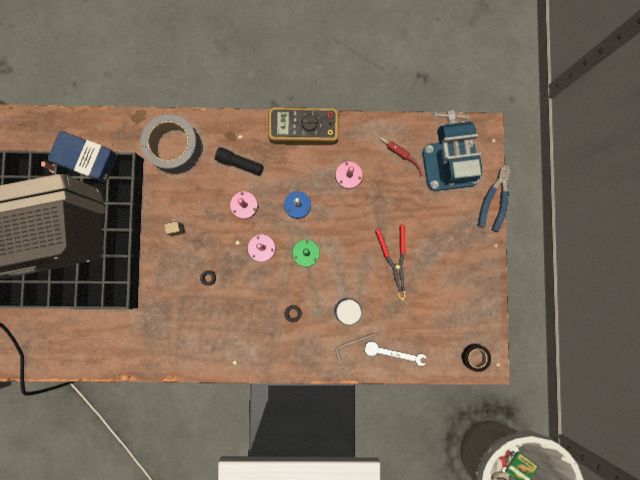

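Top view: the blue-footed post is at (297,205). Pink look-alikes are at (349,175), (243,205) and (261,248), with a green one at (306,253). Black rings lie at (293,313) and (208,278). The red-handled pliers are at (390,255) with the brass ring at (402,296), and the spool is at (348,312). The blue post fits the description. Next I fit the sizes to tell the two ferrites apart and confirm in one crop.

```bash
cat > h.py <<'E'
import numpy as np,cv2
from scipy.spatial.transform import Rotation as R
from scipy.optimize import least_squares
from plant import r
def proj(c,P):
    k=r.get_calibration(c);K=np.array(k["intrinsics"]);p=R.from_quat(k["rotation"]).inv().apply(np.atleast_2d(P)-k["eye"])
    p=p*[1,-1,-1];d=p/p[:,2:];
    return (d@K.T)[:,:2]
def unproj(c,uv,z):
    k=r.get_calibration(c);K=np.array(k["intrinsics"]);uv=np.atleast_2d(uv).astype(float)
    d=np.c_[uv,np.ones(len(uv))]@np.linalg.inv(K).T*[1,-1,-1]
    d=R.from_quat(k["rotation"]).apply(d);e=np.array(k["eye"])
    return e+d*((z-e[2])/d[:,2])[:,None]
a=np.linspace(0,2*np.pi,60,endpoint=False)
def circ(x,y,z,rad): return np.c_[x+rad*np.cos(a),y+rad*np.sin(a),0*a+z]
def hullstat(pts):
    h=cv2.convexHull(pts.astype(np.float32));m=cv2.moments(h)
    return np.array([m["m10"]/m["m00"],m["m01"]/m["m00"]]),m["m00"]
def fit(c,mask,rings,x0):
    """rings: list of (z,radius); returns xy and area ratio measured/predicted"""
    ys,xs=np.nonzero(mask);
    edge=np.r_[np.c_[xs-.5,ys-.5],np.c_[xs+.5,ys+.5],np.c_[xs-.5,ys+.5],np.c_[xs+.5,ys-.5]]
    cm,am=hullstat(edge)
    f=lambda p:hullstat(proj(c,np.vstack([circ(p[0],p[1],z,q) for z,q in rings])))
    s=least_squares(lambda p:f(p)[0]-cm,x0,diff_step=1e-3,x_scale=.01)
    return s.x,am/f(s.x)[1],cm
FL=[(0,.017),(.013,.017)];FS=[(0,.015),(.012,.015)];POST=[(0,.028),(.01,.028),(.062,.0035),(.056,.006)]
E
cat > m1.py <<'E'
from h import *
for c in("side","top"):
    im=r.snapshot(c)
    for t,g in(("ferrite_large",FL),("ferrite_small",FS),("choke_post",POST)):
        for d in r.silhouettes(c,t):
            m=d["pixels"];
            if m.sum()<20: continue
            col=im[m].mean(0).astype(int)
            x,ra,cm=fit(c,m,g,[.6,0])
            print(c,t,round(d["confidence"],2),cm.round(1),x.round(4),"area",round(ra,2),col)
hsv=cv2.cvtColor(im,cv2.COLOR_BGR2HSV)
box=np.zeros(im.shape[:2],bool);box[215:310,365:425]=1
red=box&((hsv[...,0]<8)|(hsv[...,0]>172))&(hsv[...,1]>190)&(hsv[...,2]>110)
n,l,st,ce=cv2.connectedComponentsWithStats(red.astype(np.uint8))
for i in range(1,n):
    if st[i,4]>15: print("red",st[i],ce[i].round(1),unproj("top",ce[i],.016).round(4))
br=box&(hsv[...,0]>16)&(hsv[...,0]<32)&(hsv[...,1]>120)&(hsv[...,2]>130)
n,l,st,ce=cv2.connectedComponentsWithStats(br.astype(np.uint8))
for i in range(1,n):
    if st[i,4]>3: print("brass",st[i],ce[i].round(1),unproj("top",ce[i],.003).round(4))
f=lambda x,y,w,h,s:cv2.resize(im[y:y+h,x:x+w],None,fx=s,fy=s,interpolation=cv2.INTER_CUBIC)
A=np.hstack([f(360,210,70,100,5),f(190,260,36,40,5),f(275,290,36,40,5)]) if 0 else None
P=np.hstack([f(365,215,60,100,5),np.vstack([np.hstack([f(188,258,40,40,5),f(273,293,40,40,5)]),f(265,175,80,60,5)])])
cv2.imwrite("pics/crop1.png",P)
E
python3 m1.py
```

```text
side ferrite_large 0.85 [406.3 299.2] [0.4389 0.0148] area 1.0 [44 49 58]
side ferrite_large 0.29 [364.1 238.3] [ 0.5577 -0.1915] area 5.0 [ 53  61 129]
side ferrite_small 0.81 [334.7 358.3] [0.5081 0.1865] area 1.0 [42 46 55]
side ferrite_small 0.51 [406.4 299.2] [0.4387 0.0141] area 1.29 [44 49 59]
side choke_post 0.88 [316.2 304.4] [0.5693 0.0804] area 1.01 [119 107 188]
side choke_post 0.82 [254.7 309. ] [0.657  0.1175] area 1.03 [120 107 188]
side choke_post 0.76 [270.3 244. ] [ 0.7233 -0.0988] area 1.03 [114 104 181]
side choke_post 0.66 [337.6 276.9] [ 0.5607 -0.0096] area 0.99 [ 60 113  63]
side choke_post 0.59 [280.2 274.1] [0.6597 0.0066] area 1.03 [110  85  75]
top ferrite_large 0.63 [292.4 313.4] [0.437  0.0155] area 0.98 [55 61 69]
top ferrite_small 0.54 [207.6 277.4] [0.5067 0.1866] area 0.99 [52 56 63]
top choke_post 0.82 [243.5 204.2] [0.656  0.1182] area 1.06 [171 159 219]
top choke_post 0.81 [260.6 247.2] [0.5689 0.0816] area 0.97 [186 173 228]
top choke_post 0.76 [348.2 174.1] [ 0.7215 -0.0947] area 1.02 [166 154 221]
top choke_post 0.6 [296.5 204.1] [0.6577 0.0105] area 1.0 [160 111  77]
top choke_post 0.57 [305.2 252.5] [ 0.5591 -0.0084] area 1.02 [109 185 102]
top choke_post 0.35 [347.3 311. ] [ 0.4427 -0.0943] area 1.01 [182 196 205]
red [400 233   2  21  22] [401.  242.6] [[ 0.5808 -0.2009  0.016 ]]
brass [396 265   4   4  12] [397.5 266.5] [[ 0.533  -0.1963  0.003 ]]
brass [398 291   8   9  34] [401.8 295.1] [[ 0.4753 -0.2048  0.003 ]]
```

View pics/crop1.png

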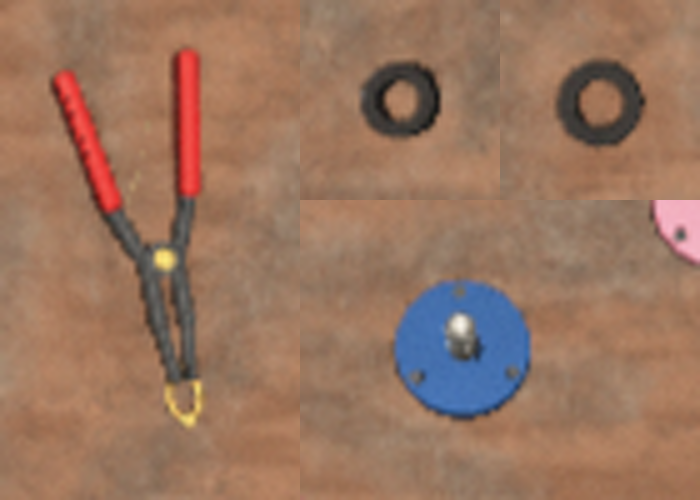

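The left ring at (208,278) matches 30 mm, so it is the small ferrite. The right one at (293,313) matches 34 mm, so it is the large one. The blue foot carries the steel post. Moving to the large ferrite.

Emit:
play_rows(translation=[[0.0377, -0.0437, 0.0136], [0.0377, -0.0437, 0.0136], [0.0377, -0.0437, 0.0136], [0.0377, -0.0437, 0.0136], [0.0377, -0.0437, 0.0136], [0.0377, -0.0437, 0.0136], [0.0377, -0.0437, 0.0136], [0.0377, -0.0437, 0.0136], [0.0377, -0.0437, 0.0136], [0.0377, -0.0437, 0.0136], [0.0377, -0.0437, 0.0136], [0, 0, 0], [0, 0, 0], [0, 0, 0], [0, 0, 0], [0, 0, 0], [0, 0, 0], [0, 0, 0], [0, 0, 0]], delta_rot=[[0, 0, 0], [0, 0, 0], [0, 0, 0], [0, 0, 0], [0, 0, 0], [0, 0, 0], [0, 0, 0], [0, 0, 0], [0, 0, 0], [0, 0, 0], [0, 0, 0], [0, 0, -9.85], [0, 0, -9.85], [0, 0, -9.85], [0, 0, -9.85], [0, 0, -9.85], [0, 0, -9.85], [0, 0, -9.85], [0, 0, 0]], grip=[1, 1, 1, 1, 1, 1, 1, 1, 1, 1, 1, 1, 1, 1, 1, 1, 1, 1, 1], squeeze=15)

```text
clock: 3.78
tool_pos: [0.4393, 0.0145, 0.1532]
eef_rot: [0.708, 0.707, 0.0, 0.0]
contact_force: [-0.1, 0.9, -0.1]
opening: 1.001
finger_force: 0.0
```

```bash
cat >> h.py <<'E'
def to(x,y,z,yaw):
    """tool-frame shift to world TCP target, and turn (deg about tool z) to tool-x heading yaw; current tilt"""
    s=r.get_state();q=R.from_quat(s["eef_rot"]);M=q.as_matrix()
    cur=np.degrees(np.arctan2(M[1,0],M[0,0]));print("pos",np.round(s["tool_pos"],4),"yaw",cur.round(2),"tilt z",M[:,2].round(4),"t",s["clock"],"open",round(s["opening"],3),"F",np.round(s["contact_force"],2),"q7",s["q"][6].round(2),"ff",s["finger_force"])
    print("shift",(M.T@(np.array([x,y,z])-s["tool_pos"])).round(4),"turn z",-((yaw-cur+180)%360-180))
E
python3 -c "
from h import *
to(.438,.015,.15,90)"
```

```text
pos [0.4393 0.0145 0.1532] yaw 89.93 tilt z [ 8.e-04  4.e-04 -1.e+00] t 3.775 open 1.001 F [-0.09  0.85 -0.11] q7 -0.65 ff 0.0
shift [ 0.0005 -0.0013  0.0032] turn z -0.07287056823349758
```

Emit:
play_rows(translation=[[0.0005, -0.001, 0.03], [0, 0, 0.03], [0, 0, 0.02], [0, 0, 0.007], [0, 0, 0], [0, 0, 0], [0, 0, 0], [0, 0, 0], [0, 0, 0], [0, 0, 0], [0, 0, 0]], delta_rot=[[0, 0, 0], [0, 0, 0], [0, 0, 0], [0, 0, 0], [0, 0, 0], [0, 0, 0], [0, 0, 0], [0, 0, 0], [0, 0, 0], [0, 0, 0], [0, 0, 0]], grip=[1, 1, 1, 0, -0.3, -0.5, -0.5, -0.5, -0.5, -0.5, -0.5], squeeze=15)

```text
clock: 5.15
tool_pos: [0.4432, 0.0132, 0.0927]
eef_rot: [0.707, 0.707, -0.003, 0.001]
contact_force: [-0.3, -0.2, -0.4]
opening: 0.249
finger_force: 0.0
```

```bash
python3 -c "
from h import *
to(.438,.015,.066,90);print(r.get_state()['q'].round(3),r.get_state()['qd'].round(3))"
```

```text
pos [0.4432 0.0132 0.0927] yaw 90.02 tilt z [-0.0028 -0.0068 -1.    ] t 5.15 open 0.249 F [-0.29 -0.25 -0.38] q7 -1.4 ff 0.0
shift [ 0.0019 -0.0051  0.0267] turn z 0.01523049306268831
[-0.11   0.893 -0.045  2.24   1.261  0.043 -1.398] [-0.001  0.001 -0.001  0.001  0.003  0.001  0.001]
```

The wrist reached its limit (q6 at 0.043) close to the base. I'll rise, turn so the fingers close along world y, and tilt slightly if needed.

Emit:
play_rows(translation=[[0, 0, -0.03], [0, 0, -0.03], [0, 0, 0], [0, 0, 0], [0, 0, 0], [0, 0, 0], [0, 0, 0], [0, 0, 0], [0, 0, 0], [0, 0, 0], [0, 0, 0]], delta_rot=[[0, 0, 0], [0, 0, 10], [0, 0, 10], [0, 0, 10], [0, 0, 10], [0, 0, 10], [0, 0, 10], [0, 0, 10], [0, 0, 10], [0, 0, 10], [0, 0, 0]], grip=[1, 1, 1, 1, 1, 1, 1, 1, 1, 1, 1])

```text
clock: 6.52
tool_pos: [0.4432, 0.0139, 0.1466]
eef_rot: [1.0, 0.001, -0.002, 0.003]
contact_force: [0.3, 0.0, -0.5]
opening: 0.999
finger_force: 0.0
```

```bash
python3 -c "
from h import *
to(.438,.015,.066,0);print(r.get_state()['q'].round(3),r.get_state()['qd'].round(3))"
```

```text
pos [0.4432 0.0139 0.1466] yaw 0.07 tilt z [-0.0041 -0.0063 -1.    ] t 6.525 open 0.999 F [ 0.34  0.01 -0.48] q7 -2.19 ff 0.0
shift [-0.0048 -0.0016  0.0806] turn z 0.06779135775423129
[-0.074  0.772 -0.105  2.224  0.475  0.172 -2.188] [ 0.008  0.001 -0.013  0.     0.032  0.004  0.032]
```

Emit:
play_rows(translation=[[0, 0, 0], [0.0066, -0.001, 0.0258], [0.0066, 0, 0.0258], [0.0066, 0, 0.0258], [0, 0, 0]], delta_rot=[[0.36, -9.8, 0], [0, 0, 0], [0, 0, 0], [0, 0, 0], [0, 0, 0]], grip=[1, 1, 1, 1, 1])

```text
clock: 7.15
tool_pos: [0.4508, 0.0145, 0.0655]
eef_rot: [0.997, 0.001, -0.079, 0.001]
contact_force: [0.2, -1.0, 0.7]
opening: 0.998
finger_force: 0.0
```

```bash
python3 -c "
from h import *
to(.449,.015,.067,0);print(r.get_state()['q'].round(3),r.get_state()['qd'].round(3))"
```

```text
pos [0.4508 0.0145 0.0655] yaw 0.13 tilt z [-0.1566 -0.0023 -0.9877] t 7.15 open 0.998 F [ 0.21 -0.98  0.65] q7 -2.19 ff 0.0
shift [-0.002  -0.0005 -0.0012] turn z 0.1282668082587861
[-0.011  0.965 -0.187  2.093  0.503  0.283 -2.194] [ 0.005 -0.009 -0.007  0.007 -0.004  0.002  0.004]
```

Emit:
play_rows(translation=[[-0.002, -0.0005, -0.0012], [0, 0, 0], [0, 0, 0], [0, 0, 0], [0, 0, 0], [0, 0, 0], [-0.0035, 0, -0.02], [-0.0035, 0, -0.02], [-0.007, 0, -0.04], [0, 0, 0]], delta_rot=[[0, 0, 0], [0, 0, 0], [0, 0, 0], [0, 0, 0], [0, 0, 0], [0, 0, 0], [0, 0, 0], [0, 0, 0], [0, 0, 0], [0, 0, 0]], grip=[0, -1, -1, -1, -1, -1, -1, -1, -1, -1], squeeze=15)

```text
clock: 8.4
tool_pos: [0.4487, 0.0152, 0.1506]
eef_rot: [0.997, -0.001, -0.076, 0.001]
contact_force: [-0.1, 1.2, -1.0]
opening: 0.371
finger_force: 15.0
```

```bash
python3 -c "
from h import *
to(.6687,.0085,.155,0);print(r.get_state()['q'].round(3))"
```

```text
pos [0.4487 0.0152 0.1506] yaw -0.1 tilt z [-0.1522 -0.0011 -0.9884] t 8.4 open 0.371 F [-0.09  1.23 -1.  ] q7 -2.15 ff 14.990080149982532
shift [ 0.2168  0.0064 -0.0379] turn z -0.10463875795244348
[ 0.059  0.8   -0.302  2.089  0.433  0.468 -2.15 ]
```

Emit:
play_rows(translation=[[0.0437, 0.0013, -0.0067], [0.0437, 0.0013, -0.0067], [0.0437, 0.0013, -0.0067], [0.0437, 0.0013, -0.0067], [0.0437, 0.0013, -0.0067], [0, 0, 0], [0, 0, 0]], delta_rot=[[0, 0, 0], [0, 0, 0], [0, 0, 0], [0, 0, 0], [0, 0, 0], [0, 0, 0], [0, 0, 0]], grip=[-1, -1, -1, -1, -1, -1, -1])

```text
clock: 9.28
tool_pos: [0.6671, 0.0085, 0.1462]
eef_rot: [0.997, -0.0, -0.08, 0.001]
contact_force: [-0.7, 0.5, -0.5]
opening: 0.371
finger_force: 15.0
```

```bash
cat > m2.py <<'E'
from h import *
import sys
name,zb,tag=sys.argv[1],float(sys.argv[2]),sys.argv[3]
to(.6695,.0085,.15,0)
im=r.snapshot("side")
g=[(z+zb,q) for z,q in (FL if name=="ferrite_large" else FS)]
for d in r.silhouettes("side",name)[:3]: print(name,round(d["confidence"],2),[v.round(4) for v in fit("side",d["pixels"],g,[.6,0])])
for d in r.silhouettes("side","choke_post"):
    x=fit("side",d["pixels"],POST,[.6,0])
    if np.hypot(x[0][0]-.659,x[0][1]-.008)<.03: print("post",[v.round(4) for v in x])
u,v=proj("side",[.659,.008,.07])[0].astype(int)
cv2.imwrite(f"pics/{tag}.png",cv2.resize(im[v-70:v+50,u-80:u+80],None,fx=5,fy=5,interpolation=cv2.INTER_CUBIC))
E
python3 m2.py ferrite_large 0.0833 a1
```

```text
pos [0.6671 0.0085 0.1462] yaw -0.05 tilt z [-0.1598 -0.0024 -0.9872] t 9.275 open 0.371 F [-0.67  0.52 -0.54] q7 -1.94 ff 14.990091380750528
shift [ 0.0018  0.     -0.0042] turn z -0.053377086292471176Traceback (most recent call last):
  File "m2.py", line 7, in <module>
    for d in r.silhouettes("side",name)[:3]: print(name,round(d["confidence"],2),[v.round(4) for v in fit("side",d["pixels"],g,[.6,0])])
                                                                                  ^^^^^^^
AttributeError: 'float' object has no attribute 'round'
```

```bash
sed -i 's/\[v.round(4) for v in \(fit(.*\[.6,0\])\)\]/[np.round(v,4) for v in \1]/; s/\[v.round(4) for v in x\]/[np.round(v,4) for v in x]/' m2.py; python3 m2.py ferrite_large 0.0797 a1
```

```text
pos [0.6671 0.0085 0.147 ] yaw -0.04 tilt z [-0.1591 -0.0025 -0.9873] t 9.375 open 0.371 F [ 0.15 -0.1   0.14] q7 -1.93 ff 14.990084777164157
shift [ 0.0019 -0.     -0.0034] turn z -0.03821056917078636
ferrite_large 0.54 [array([0.6503, 0.0034]), np.float64(0.52), array([283.4324, 237.6672])]
ferrite_large 0.35 [array([0.43  , 0.0285]), np.float64(2.5393), array([412.9702, 259.7924])]
post [array([0.6603, 0.0076]), np.float64(0.954), array([279.6806, 274.3006])]
```

View pics/a1.png

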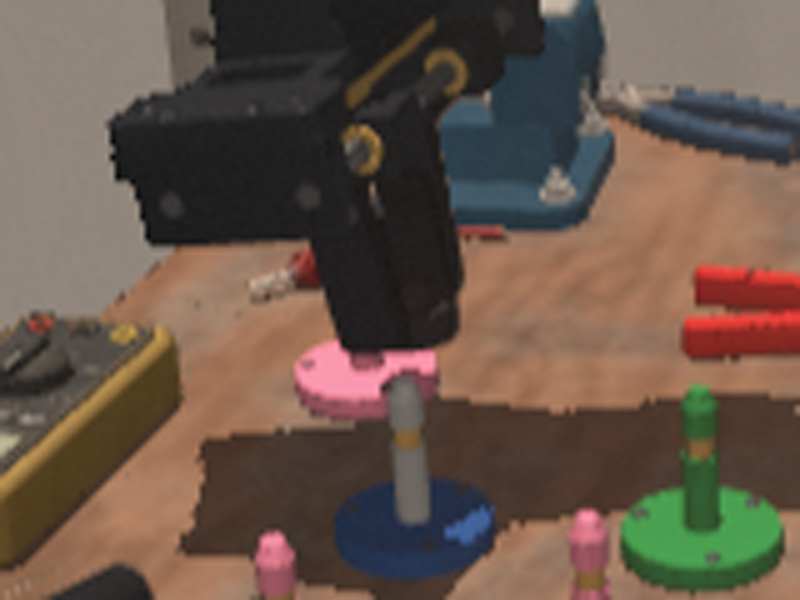

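```bash
cat > m3.py <<'E'
from h import *
import sys
tag=sys.argv[1]; s=r.get_state(); M=R.from_quat(s["eef_rot"]).as_matrix(); p=np.array(s["tool_pos"])
im=r.snapshot("side"); ho=s["opening"]*.044
u,v=proj("side",[.659,.008,.07])[0].astype(int); S=6; o=np.array([u-60,v-50])
big=cv2.resize(im[v-50:v+45,u-60:u+60],None,fx=S,fy=S,interpolation=cv2.INTER_CUBIC)
big=np.clip(big.astype(float)*1.0+0,0,255); big=(255*(big/255)**.45).astype(np.uint8)
def draw(P,col,closed=True): cv2.polylines(big,[(((proj("side",P)-o)+.5)*S).astype(np.int32)],closed,col,1)
for sg in(1,-1):
    for z in(.064,.03):
        draw(p+np.array([[-.009,sg*ho,z],[.009,sg*ho,z],[.009,sg*(ho+.0175),z],[-.009,sg*(ho+.0175),z]])@M.T,(0,255,255))
P=[.659,.0085]
draw(circ(*P,.062,.0035),(0,0,255));draw(circ(*P,.01,.028),(0,0,255))
cv2.imwrite(f"pics/{tag}.png",big)
E
python3 m3.py a2
```

```text
(no output)
```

View pics/a2.png

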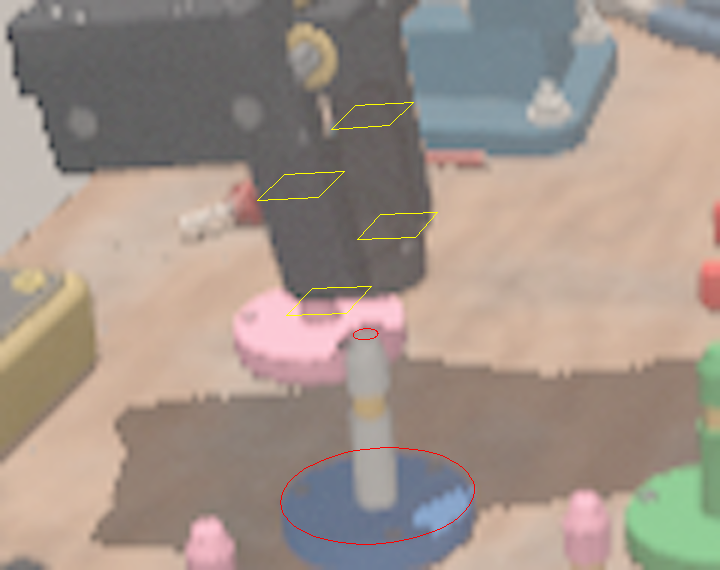

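Emit:
play_rows(translation=[[0.0025, 0, 0], [0.0019, 0, 0.0115], [0.0019, 0, 0.0115], [0.0019, 0, 0.0115], [0, 0, 0]], delta_rot=[[0, 0, 0], [0, 0, 0], [0, 0, 0], [0, 0, 0], [0, 0, 0]], grip=[-1, -1, -1, -1, -1])

```text
clock: 10.2
tool_pos: [0.6704, 0.0083, 0.1106]
eef_rot: [0.997, -0.001, -0.08, 0.001]
contact_force: [0.8, 0.1, -1.0]
opening: 0.37
finger_force: 15.0
```

```bash
python3 -c "
from h import *
to(.6696,.0085,.0787,0)"; python3 m3.py a3
```

```text
pos [0.6704 0.0083 0.1106] yaw -0.07 tilt z [-0.1593 -0.0022 -0.9872] t 10.2 open 0.37 F [ 0.85  0.14 -0.97] q7 -1.94 ff 14.990127583259891
shift [ 0.0043 -0.0003  0.0316] turn z -0.07204753078514159
```

View pics/a3.png

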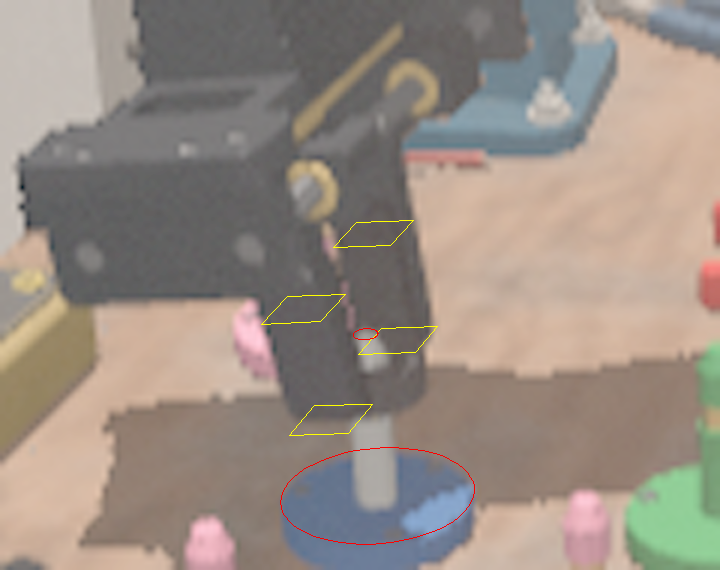

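The large ferrite is threaded on the post: the tip shows through it at (375,350) and there is no contact force. Lowering it and letting go.

Emit:
play_rows(translation=[[0.0014, 0, 0.0105], [0.0014, 0, 0.0105], [0.0014, 0, 0.0103], [0, 0, 0], [0, 0, 0], [0, 0, 0], [0, 0, 0]], delta_rot=[[0, 0, 0], [0, 0, 0], [0, 0, 0], [0, 0, 0], [0, 0, 0], [0, 0, 0], [0, 0, 0]], grip=[-1, -1, -1, -1, 0.14, 0.14, 0.14])

```text
clock: 11.12
tool_pos: [0.6709, 0.0083, 0.0812]
eef_rot: [0.997, -0.001, -0.078, 0.001]
contact_force: [0.2, -0.4, 0.2]
opening: 0.57
finger_force: 0.0
```

```bash
python3 -c "
from h import *
to(.5075,.1866,.14,0)"
```

```text
pos [0.6709 0.0083 0.0812] yaw -0.09 tilt z [-0.1555 -0.0018 -0.9878] t 11.125 open 0.57 F [ 0.22 -0.45  0.2 ] q7 -1.95 ff 0.0
shift [-0.1709 -0.178  -0.033 ] turn z -0.08946883372274783
```

Emit:
play_rows(translation=[[0, 0, -0.04], [0, 0, -0.04], [0, 0, 0], [-0.0352, -0.0356, 0], [-0.0352, -0.0356, 0], [-0.0352, -0.0356, 0], [-0.0352, -0.0356, 0], [-0.0352, -0.0356, 0], [0, 0, 0], [0, 0, 0]], delta_rot=[[0, 0, 0], [0, 0, 0], [0, 9, 0], [0, 0, 0], [0, 0, 0], [0, 0, 0], [0, 0, 0], [0, 0, 0], [0, 0, 0], [0, 0, 0]], grip=[0.14, 0.14, 0.14, 0.14, 0.14, 0.14, 0.4, 0.4, 0.4, 0.4])

```text
clock: 12.38
tool_pos: [0.508, 0.1863, 0.1597]
eef_rot: [1.0, -0.001, 0.001, 0.001]
contact_force: [0.8, -0.1, -0.3]
opening: 0.706
finger_force: 0.0
```

```bash
cat > m4.py <<'E'
from h import *
to(.5073,.1866,.066,0); print(r.get_state()["q"].round(2))
for c in("side","top"):
    im=r.snapshot(c)
    for t,g in(("ferrite_small",FS),("ferrite_large",[(.01,.017),(.023,.017)]),("choke_post",POST)):
        for d in r.silhouettes(c,t):
            x,ra,cm=fit(c,d["pixels"],g,[.6,0])
            if .02<np.hypot(x[0]-.659,x[1]-.0085) and t!="ferrite_small": continue
            print(c,t,round(d["confidence"],2),cm.round(1),x.round(4),round(ra,2))
E
python3 m4.py
```

```text
pos [0.508  0.1863 0.1597] yaw -0.08 tilt z [ 0.0012 -0.0025 -1.    ] t 12.375 open 0.706 F [ 0.8  -0.07 -0.26] q7 -2.42 ff 0.0
shift [-0.0008 -0.0005  0.0937] turn z -0.07820869727183322
[-0.29  0.81 -0.25  1.93  0.42  0.45 -2.42]
side ferrite_small 0.71 [334.6 358.1] [0.5083 0.1862] 0.97
side ferrite_large 0.61 [274.9 275.4] [0.6671 0.0128] 0.46
side ferrite_large 0.3 [275.4 276.6] [0.6646 0.0167] 1.89
side choke_post 0.49 [275.5 275.6] [0.6656 0.0137] 0.61
top ferrite_small 0.57 [205.8 277.1] [0.5073 0.1901] 0.71
top ferrite_large 0.69 [297.5 202.1] [0.6599 0.0082] 1.16
top choke_post 0.95 [296.8 203.9] [0.6581 0.0098] 0.98
```

Emit:
play_rows(translation=[[-0.0005, 0, 0.03], [0, 0, 0.03], [0, 0, 0.022], [0, 0, 0.0107], [0, 0, 0], [0, 0, 0], [0, 0, 0], [0, 0, 0], [0, 0, 0], [0, 0, 0]], delta_rot=[[0, 0, 0], [0, 0, 0], [0, 0, 0], [0, 0, 0], [0, 0, 0], [0, 0, 0], [0, 0, 0], [0, 0, 0], [0, 0, 0], [0, 0, 0]], grip=[0.4, 0.4, 0.4, 0.4, -1, -1, -1, -1, -1, -1], squeeze=15)

```text
clock: 14.02
tool_pos: [0.5072, 0.1865, 0.0672]
eef_rot: [1.0, -0.001, 0.001, 0.001]
contact_force: [-0.4, -0.7, 5.7]
opening: 0.321
finger_force: 15.2
```

```bash
python3 -c "
from h import *
to(.6595,.0085,.16,0)"
```

```text
pos [0.5072 0.1865 0.0672] yaw -0.07 tilt z [ 0.0011 -0.0018 -1.    ] t 14.025 open 0.321 F [-0.42 -0.67  5.73] q7 -2.48 ff 15.156163825382123
shift [ 0.1526  0.178  -0.0923] turn z -0.07364357946380551
```

Emit:
play_rows(translation=[[0, 0, -0.045], [0, 0, -0.05], [0.0303, 0.0356, 0], [0.0303, 0.0356, 0], [0.0303, 0.0356, 0], [0.0303, 0.0356, 0], [0.0303, 0.0356, 0], [0, 0, 0], [0, 0, 0]], delta_rot=[[0, 0, 0], [0, 0, 0], [0, 0, 0], [0, 0, 0], [0, 0, 0], [0, 0, 0], [0, 0, 0], [0, 0, 0], [0, 0, 0]], grip=[-1, -1, -1, -1, -1, -1, -1, -1, -1])

```text
clock: 15.15
tool_pos: [0.6573, 0.0092, 0.1615]
eef_rot: [1.0, -0.0, -0.001, 0.001]
contact_force: [0.3, 0.6, -0.3]
opening: 0.323
finger_force: 14.8
```

```bash
python3 -c "
from h import *
to(.6588,.0085,.142,0)"; python3 m3.py a4
```

```text
pos [0.6573 0.0092 0.1615] yaw -0.05 tilt z [-0.0016 -0.0011 -1.    ] t 15.15 open 0.323 F [ 0.29  0.62 -0.33] q7 -2.02 ff 14.83900170595632
shift [0.0016 0.0007 0.0195] turn z -0.04595721188650259
```

View pics/a4.png

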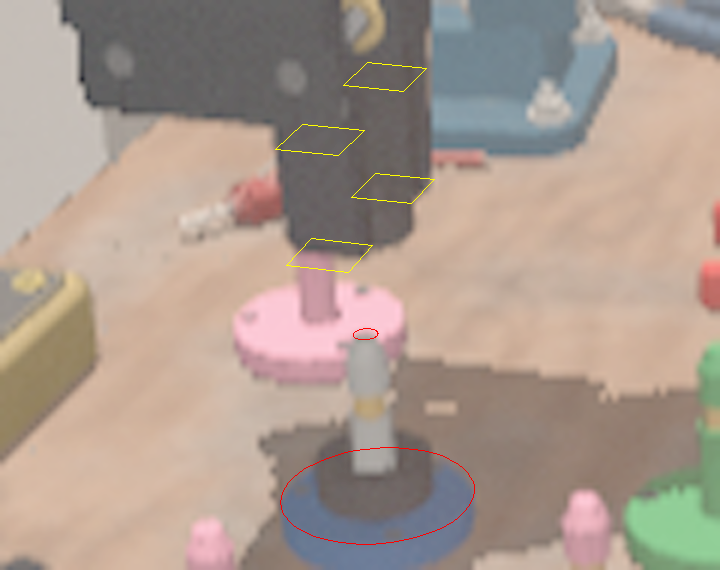

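Emit:
play_rows(translation=[[0.0015, 0.0005, 0.015], [0, 0, 0.01], [0, 0, 0.01], [0, 0, 0.01], [0, 0, 0]], delta_rot=[[0, 0, 0], [0, 0, 0], [0, 0, 0], [0, 0, 0], [0, 0, 0]], grip=[-1, -1, -1, -1, -1])

```text
clock: 15.82
tool_pos: [0.6589, 0.0083, 0.1159]
eef_rot: [1.0, -0.0, -0.001, 0.001]
contact_force: [-1.0, 1.6, -1.2]
opening: 0.32
finger_force: 14.8
```

```bash
python3 -c "
from h import *
to(.6588,.0085,.092,0)"; python3 m3.py a5
```

```text
pos [0.6589 0.0083 0.1159] yaw -0.04 tilt z [-0.0019 -0.0017 -1.    ] t 15.825 open 0.32 F [-1.02  1.55 -1.15] q7 -2.04 ff 14.78401307487161
shift [-0.0001 -0.0003  0.0239] turn z -0.03821388904214018
```

View pics/a5.png

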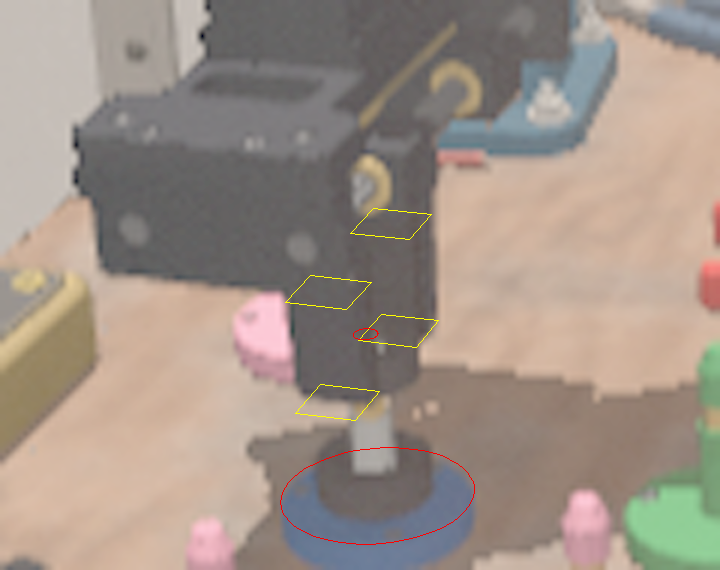

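The small ferrite is threaded: the post shows below it at (370,420) and its tip above at (380,350). Lowering and releasing it.

Emit:
play_rows(translation=[[0, 0, 0.008], [0, 0, 0.008], [0, 0, 0.0075], [0, 0, 0], [0, 0, 0], [0, 0, 0], [0, 0, 0], [0, 0, -0.04], [0, 0, -0.045], [0, 0, 0]], delta_rot=[[0, 0, 0], [0, 0, 0], [0, 0, 0], [0, 0, 0], [0, 0, 0], [0, 0, 0], [0, 0, 0], [0, 0, 0], [0, 0, 0], [0, 0, 0]], grip=[-1, -1, -1, -1, 0.1, 0.1, 0.1, 0.1, 0.1, 0.1])

```text
clock: 17.12
tool_pos: [0.6622, 0.008, 0.1828]
eef_rot: [1.0, -0.001, 0.004, 0.001]
contact_force: [0.4, -0.5, -0.3]
opening: 0.555
finger_force: 0.0
```

```bash
cat > m5.py <<'E'
from h import *
to(.58,-.2,.16,0)
T=r.snapshot("top");Sd=r.snapshot("side")
for c in("side","top"):
    for t,g in(("ferrite_small",[(.023,.015),(.035,.015)]),("ferrite_large",[(.01,.017),(.023,.017)]),("choke_post",POST)):
        for d in r.silhouettes(c,t):
            x,ra,cm=fit(c,d["pixels"],g,[.6,0])
            if .03<np.hypot(x[0]-.659,x[1]-.0085): continue
            print(c,t,round(d["confidence"],2),cm.round(1),x.round(4),round(ra,2))
hsv=cv2.cvtColor(T,cv2.COLOR_BGR2HSV)
red=((hsv[...,0]<6)|(hsv[...,0]>173))&(hsv[...,1]>150)&(hsv[...,2]>90); red[:215]=0;red[265:]=0;red[:,:370]=0;red[:,415:]=0
n,l,st,ce=cv2.connectedComponentsWithStats(red.astype(np.uint8))
ends=[]
for i in range(1,n):
    if st[i,4]>15:
        ys,xs=np.nonzero(l==i);w=unproj("top",np.c_[xs,ys],.012);c=w.mean(0);_,_,V=np.linalg.svd(w-c);d=V[0]*np.sign(V[0][0]);t=(w-c)@d
        print("handle",c.round(4),"dir deg",np.degrees(np.arctan2(d[1],d[0])).round(2),"len",np.ptp(t).round(4),st[i,4]);ends.append((c,d))
br=(hsv[...,0]>16)&(hsv[...,0]<32)&(hsv[...,1]>120)&(hsv[...,2]>130); br[:260]=0;br[305:]=0;br[:,:385]=0;br[:,415:]=0
n,l,st,ce=cv2.connectedComponentsWithStats(br.astype(np.uint8))
for i in range(1,n):
    if st[i,4]>3: print("brass",st[i],unproj("top",ce[i],.003 if st[i,1]>280 else .012).round(4))
E
python3 m5.py
```

```text
pos [0.6622 0.008  0.1828] yaw -0.11 tilt z [ 0.0084 -0.0015 -1.    ] t 17.125 open 0.555 F [ 0.39 -0.53 -0.33] q7 -2.01 ff 0.0
shift [-0.082   0.2082  0.0224] turn z -0.1146467029660414
side ferrite_small 0.7 [279.5 268.6] [0.659  0.0093] 0.87
side choke_post 0.75 [280.1 274.4] [0.6594 0.0079] 1.01
```

```bash
cat > m6.py <<'E'
from h import *
for cam,(y0,y1,x0,x1) in(("top",(215,310,365,425)),("side",(225,250,325,410))):
    T=cv2.imread(f"pics/{cam}0.png")
    b,g,rr=[T[...,i].astype(int) for i in range(3)]
    box=np.zeros(b.shape,bool);box[y0:y1,x0:x1]=1
    red=box&(rr>100)&(rr>2.4*g)&(rr>2.4*b)
    n,l,st,ce=cv2.connectedComponentsWithStats(red.astype(np.uint8))
    for i in range(1,n):
        if st[i,4]<30: continue
        ys,xs=np.nonzero(l==i);w=unproj(cam,np.c_[xs,ys],.010);c=w.mean(0);_,_,V=np.linalg.svd(w-c);d=V[0]*np.sign(V[0][0])
        t=(w-c)@d
        print(cam,"handle",st[i],c.round(4),"dir",np.degrees(np.arctan2(d[1],d[0])).round(2),"mid",(c+d*(t.max()+t.min())/2).round(4),"len",np.ptp(t).round(4))
    br=box&(rr>140)&(g>.62*rr)&(b<.6*g)
    n,l,st,ce=cv2.connectedComponentsWithStats(br.astype(np.uint8))
    for i in range(1,n):
        if st[i,4]>3: print(cam,"brass",st[i],ce[i].round(1),unproj(cam,ce[i],.003).round(4),unproj(cam,ce[i],.014).round(4))
E
python3 m6.py
```

```text
top handle [400 225   5  29 132] [ 0.5897 -0.2046  0.01  ] dir 1.16 mid [ 0.5887 -0.2046  0.01  ] len 0.057
top handle [376 229  13  28 124] [ 0.5801 -0.1638  0.01  ] dir 20.7 mid [ 0.5803 -0.1637  0.01  ] len 0.0582
top brass [396 265   4   3  10] [397.5 266.2] [[ 0.5337 -0.1963  0.003 ]] [[ 0.5333 -0.1942  0.014 ]]
top brass [398 291   8   9  23] [401.8 295.4] [[ 0.4747 -0.2048  0.003 ]] [[ 0.4749 -0.2026  0.014 ]]
side handle [335 229  30  18 424] [ 0.5843 -0.1783  0.01  ] dir -77.81 mid [ 0.5849 -0.1812  0.01  ] len 0.0812
side brass [375 235   3   2   5] [375.8 235.6] [[ 0.539  -0.2171  0.003 ]] [[ 0.5342 -0.194   0.014 ]]
side brass [401 240   8   4  12] [404.  241.4] [[ 0.4784 -0.2039  0.003 ]] [[ 0.4751 -0.1811  0.014 ]]
```

Emit:
play_rows(translation=[[-0.02, 0.0483, 0], [-0.02, 0.0483, 0], [-0.02, 0.0483, 0], [-0.02, 0.0483, 0], [0, 0, 0], [0, 0, 0], [0, 0, 0], [0, 0, 0], [0, 0, 0], [0, 0, 0], [0, 0, 0], [0, 0, 0], [0, 0, 0], [0, 0, 0], [0, 0, 0], [0, 0, 0], [0, 0, 0], [0, 0, 0], [0, 0, 0], [0, 0, 0]], delta_rot=[[0, -0.48, 0], [0, 0, -10], [0, 0, -10], [0, 0, -10], [0, 0, -10], [0, 0, -10], [0, 0, -10], [0, 0, -10], [0, 0, -10], [0, 0, -10], [0, 0, -10], [0, 0, -10], [0, 0, -10], [0, 0, -10], [0, 0, -10], [0, 0, -10], [0, 0, -10], [0, 0, -10], [0, 0, -10], [0, 0, -10.6]], grip=[0.1, 1, 1, 1, 1, 1, 1, 1, 1, 1, 1, 1, 1, 1, 1, 1, 1, 1, 1, 1])

```text
clock: 20.02
tool_pos: [0.6056, -0.192, 0.1785]
eef_rot: [-0.095, 0.996, -0.001, -0.005]
contact_force: [0.2, -0.3, -1.1]
opening: 1.005
finger_force: 0.0
```

```bash
python3 -c "
from h import *
to(.5819,-.1852,.0655,190.7);print(r.get_state()['q'].round(2))"; python3 m5.py
```

```text
pos [ 0.6056 -0.192   0.1785] yaw -169.15 tilt z [-0.0093 -0.002  -1.    ] t 20.025 open 1.005 F [ 0.19 -0.31 -1.06] q7 1.13 ff 0.0
shift [0.0209 0.0112 0.1132] turn z 0.15314943623207
[ 0.76  1.11 -1.14  1.6   1.08  1.18  1.13]
pos [ 0.6056 -0.192   0.1785] yaw -169.15 tilt z [-0.0093 -0.002  -1.    ] t 20.025 open 1.005 F [ 0.19 -0.31 -1.06] q7 1.13 ff 0.0
shift [ 0.0265 -0.003   0.0188] turn z -169.14685056376788
side ferrite_small 0.57 [279.6 268.7] [0.6588 0.0094] 0.89
side ferrite_large 0.46 [280.3 277.3] [0.6554 0.0167] 0.57
side choke_post 0.79 [280.1 274.1] [0.6598 0.0067] 1.03
top ferrite_small 0.49 [297.1 202.4] [0.6573 0.0087] 1.06
top choke_post 0.56 [296.9 204.2] [0.6574 0.0097] 1.03
handle [ 0.574  -0.2049  0.012 ] dir deg -0.88 len 0.0285 59
handle [ 0.5627 -0.1696  0.012 ] dir deg 20.89 len 0.0205 49
brass [396 265   4   4   9] [[ 0.5331 -0.1942  0.012 ]]
brass [398 291   8   9  35] [[ 0.4752 -0.2045  0.003 ]]
```

Emit:
play_rows(translation=[[0.021, 0.0112, 0.02], [0, 0, 0.03], [0, 0, 0.03], [0, 0, 0.02], [0, 0, 0]], delta_rot=[[0.1, -0.5, 0], [0, 0, 0], [0, 0, 0], [0, 0, 0], [0, 0, 0]], grip=[1, 1, 1, 1, 1])

```text
clock: 21.05
tool_pos: [0.5823, -0.1848, 0.0782]
eef_rot: [-0.092, 0.996, -0.001, -0.001]
contact_force: [0.3, -0.1, 0.9]
opening: 1.001
finger_force: 0.0
```

```bash
python3 -c "
from h import *
to(.5819,-.1852,.0665,190.7);print(r.get_state()['q'].round(2))"
```

```text
pos [ 0.5823 -0.1848  0.0782] yaw -169.49 tilt z [-0.0017 -0.0019 -1.    ] t 21.05 open 1.001 F [ 0.34 -0.06  0.94] q7 0.98 ff 0.0
shift [ 0.0005 -0.0003  0.0117] turn z -0.18972303817849934
[ 0.75  1.22 -1.05  1.71  1.25  1.04  0.98]
```

Emit:
play_rows(translation=[[0.0005, -0.0003, 0.0117], [0, 0, 0], [0, 0, 0], [0, 0, 0], [0, 0, 0], [0, 0, 0], [0, 0, 0], [0, 0, 0], [0, 0, 0], [0, 0, 0]], delta_rot=[[0, 0, -0.2], [0, 0, 0], [0, 0, 0], [0, 0, 0], [0, 0, 0], [0, 0, 0], [0, 0, 0], [0, 0, 0], [0, 0, 0], [0, 0, 0]], grip=[1, 1, -1, -1, -1, -1, -1, -1, -1, -1], squeeze=35)

```text
clock: 22.3
tool_pos: [0.5829, -0.1852, 0.068]
eef_rot: [-0.094, 0.996, -0.001, 0.001]
contact_force: [1.6, 0.3, 2.6]
opening: 0.342
finger_force: 34.9
```

```bash
python3 -c "
from h import *
to(.5819,-.1852,.0665,190.7)"; python3 m5.py | tail -4
```

```text
pos [ 0.5829 -0.1852  0.068 ] yaw -169.27 tilt z [ 0.0013 -0.002  -1.    ] t 22.3 open 0.342 F [1.56 0.26 2.58] q7 0.98 ff 34.89230275154114
shift [0.0009 0.0002 0.0015] turn z 0.033251868517368166
top ferrite_small 0.54 [297.1 201.9] [0.6583 0.0087] 1.01
top choke_post 0.89 [296.9 204.3] [0.6572 0.0096] 0.95
brass [397 268   4   2   7] [[ 0.5286 -0.1962  0.012 ]]
brass [396 292  13  10  40] [[ 0.4705 -0.2053  0.003 ]]
```

Emit:
play_rows(translation=[[0, 0, -0.015], [0, 0, -0.035], [0, 0, -0.04], [0, 0, -0.005], [0, 0, 0], [0, 0, 0], [0, 0, 0], [0, 0, 0], [0, 0, 0], [0, 0, 0], [0, 0, 0], [0, 0, 0], [0, 0, 0], [0, 0, 0], [0, 0, 0], [0, 0, 0], [0, 0, 0], [0, 0, 0], [0, 0, 0], [0, 0, 0]], delta_rot=[[0, 0, 0], [0, 0, 0], [0, 0, 0], [0, 0, 4], [0, 0, 8], [0, 0, 8], [0, 0, 8], [0, 0, 8], [0, 0, 8], [0, 0, 8], [0, 0, 8], [0, 0, 8], [0, 0, 8], [0, 0, 8], [0, 0, 8], [0, 0, 8], [0, 0, 8], [0, 0, 8], [0, 0, 4.7], [0, 0, 0]], grip=[-1, -1, -1, -1, -1, -1, -1, -1, -1, -1, -1, -1, -1, -1, -1, -1, -1, -1, -1, -1])

```text
clock: 25.2
tool_pos: [0.5819, -0.1849, 0.163]
eef_rot: [0.819, 0.574, -0.001, 0.001]
contact_force: [0.3, 0.3, 0.3]
opening: 0.338
finger_force: 34.9
```

```bash
python3 -c "
from h import *
to(.622,-.0935,.16,70);print(r.get_state()['q'].round(2))"
```

```text
pos [ 0.5819 -0.1849  0.163 ] yaw 70.1 tilt z [-5.0e-04 -2.5e-03 -1.0e+00] t 25.2 open 0.338 F [0.28 0.32 0.25] q7 -0.85 ff 34.87955689430237
shift [0.0996 0.0066 0.0027] turn z 0.09784497387261126
[ 0.62  0.95 -0.73  1.7   0.84  0.83 -0.85]
```

Emit:
play_rows(translation=[[0.033, 0.0022, 0], [0.033, 0.0022, 0], [0.0335, 0.0022, 0], [0, 0, 0], [0, 0, 0]], delta_rot=[[0, 0, 0], [0, 0, 0], [0, 0, 0], [0, 0, 0], [0, 0, 0]], grip=[-1, -1, -1, -1, -1])

```text
clock: 25.82
tool_pos: [0.622, -0.0947, 0.1623]
eef_rot: [0.819, 0.574, -0.001, 0.001]
contact_force: [-0.4, -0.6, -1.3]
opening: 0.341
finger_force: 34.9
```

```bash
cat > m7.py <<'E'
from h import *
import sys
dz=float(sys.argv[1])   # TCP height above pliers underside
s=r.get_state();M=R.from_quat(s["eef_rot"]).as_matrix();p=np.array(s["tool_pos"])
to(.622,-.0935,.16,70)
zr=p[2]-dz+.0016; pred=p+M@np.array([.1085,0,0]);print("pred ring",pred[:2].round(4),"z",zr.round(4))
out=[]
for cam in("top","side"):
    T=r.snapshot(cam);b,g,rr=[T[...,i].astype(int) for i in range(3)]
    c=proj(cam,[pred[0],pred[1],zr])[0];box=np.zeros(b.shape,bool);u,v=c.astype(int);box[v-16:v+17,u-16:u+17]=1
    br=box&(rr>110)&(g>.6*rr)&(b<.62*g)
    n,l,st,ce=cv2.connectedComponentsWithStats(br.astype(np.uint8),connectivity=8)
    print(cam,"pred px",c.round(1),[(st[i].tolist(),ce[i].round(1).tolist()) for i in range(1,n) if st[i,4]>2])
    m=br
    if m.sum()>5: x,ra,cm=fit(cam,m,[(zr-.0016,.0125),(zr+.0016,.0125)],pred[:2]);print(cam,"ring fit",x.round(4),round(ra,2))
    for z,q in((zr,.009),(zr,.0125)):
        pass
    k=cv2.resize(T[v-25:v+35,u-35:u+35],None,fx=6,fy=6,interpolation=cv2.INTER_CUBIC);out.append((255*(k/255.)**.7).astype(np.uint8))
    for d in r.silhouettes(cam,"choke_post"):
        x,ra,cm=fit(cam,d["pixels"],POST,[.659,.0085])
        if np.hypot(x[0]-.659,x[1]-.0085)<.03: print(cam,"post",x.round(4),round(ra,2))
cv2.imwrite("pics/ring_%s.png"%sys.argv[2],cv2.resize(np.hstack(out),None,fx=.94,fy=.94))
E
python3 m7.py .068 a
```

```text
pos [ 0.622  -0.0947  0.1623] yaw 70.06 tilt z [-9.0e-04 -3.4e-03 -1.0e+00] t 25.825 open 0.341 F [-0.36 -0.61 -1.29] q7 -0.97 ff 34.87929046154022
shift [ 0.0011 -0.0005  0.0023] turn z 0.06115326290367307
pred ring [0.659  0.0073] z 0.0959
top pred px [297.2 195.6] [([293, 190, 11, 12, 25], [295.8, 194.0])]
top ring fit [0.6599 0.0069] 0.73
top post [0.6575 0.0102] 1.03
side pred px [277.3 232.7] [([268, 229, 19, 7, 49], [275.6, 233.0])]
side ring fit [0.6606 0.0067] 0.98
side post [0.66  0.007] 1.02
```

View pics/ring_a.png

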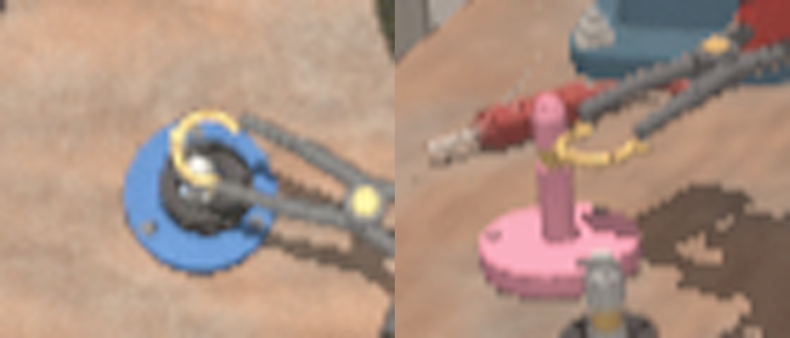

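The ring is an open C above the post and looks level. The side mask was contaminated by the pink post's brass groove, so I'll fit the ring's midline circle robustly in both cameras instead.

```bash
cat > m8.py <<'E'
from h import *
import sys
dz=float(sys.argv[1]); s=r.get_state();M=R.from_quat(s["eef_rot"]).as_matrix();p=np.array(s["tool_pos"])
zr=p[2]-dz; pred=p+M@np.array([.1085,0,0]); piv=p+M@np.array([.0535,0,0]);ax=M[:,0];n_=M[:,1]
print("TCP",p.round(4),"t",s["clock"],"F",np.round(s["contact_force"],1),"open",round(s["opening"],3),"pred ring",pred.round(4)[:2],"piv",piv.round(4)[:2])
for cam in("top","side"):
    T=r.snapshot(cam);b,g,rr=[T[...,i].astype(int) for i in range(3)]
    br=(rr>110)&(g>.6*rr)&(b<.62*g)
    ys,xs=np.nonzero(br);w=unproj(cam,np.c_[xs,ys],zr+.0025 if cam=="top" else zr+.002)[:,:2]
    k=np.hypot(*(w-pred[:2]).T)<.02;w1=w[k]
    best=None
    for a0 in np.linspace(-.006,.006,5):
        for b0 in np.linspace(-.006,.006,5):
            q=least_squares(lambda c:np.hypot(*(w1-c).T)-.0107,pred[:2]+[a0,b0],loss="soft_l1",f_scale=.001,x_scale=.001)
            if best is None or q.cost<best.cost: best=q
    c=best.x;res=np.abs(np.hypot(*(w1-c).T)-.0107)
    d=c-pred[:2];print(cam,"ring n",k.sum(),c.round(4),"rms",np.sqrt((res**2).mean()).round(4),"off along/across",(d@ax[:2]).round(4),(d@n_[:2]).round(4))
    w=unproj(cam,np.c_[xs,ys],zr+.014)[:,:2];k=np.hypot(*(w-piv[:2]).T)<.01
    if k.sum()>2: c=w[k].mean(0);d=c-piv[:2];print(cam,"pivot n",k.sum(),c.round(4),"off",(d@ax[:2]).round(4),(d@n_[:2]).round(4))
    # post tip: bright grey pixels
    ps=[]
    for d in r.silhouettes(cam,"choke_post"):
        x,ra,cm=fit(cam,d["pixels"],POST,[.659,.0085])
        if np.hypot(x[0]-.659,x[1]-.0085)<.03: print(cam,"post",x.round(4),round(ra,2))
    np.save(f"pics/{cam}.npy",T)
E
python3 m8.py .068
```

```text
TCP [ 0.6222 -0.0953  0.1624] t 26.025 F [ 0.   0.9 -2. ] open 0.339 pred ring [0.6594 0.0066] piv [ 0.6406 -0.0451]
top ring n 29 [0.6593 0.004 ] rms 0.0008 off along/across -0.0025 0.0007
top pivot n 13 [ 0.6399 -0.0468] off -0.0018 -0.0
top post [0.6564 0.0104] 1.04
side ring n 43 [0.6605 0.0075] rms 0.0023 off along/across 0.0012 0.0007
side pivot n 5 [ 0.6414 -0.047 ] off -0.0015 0.0014
side post [0.6592 0.0081] 1.05
```

Emit:
play_rows(translation=[[0.0036, -0.0015, 0.006], [0, 0, 0.01], [0, 0, 0.01], [0, 0, 0], [0, 0, 0]], delta_rot=[[0, 0, 0], [0, 0, 0], [0, 0, 0], [0, 0, 0], [0, 0, 0]], grip=[-1, -1, -1, -1, -1])

```text
clock: 26.85
tool_pos: [0.6226, -0.0899, 0.1365]
eef_rot: [0.819, 0.574, -0.0, 0.001]
contact_force: [0.2, 0.7, -0.3]
opening: 0.348
finger_force: 34.9
```

```bash
python3 m8.py .068
python3 - <<'E'
from h import *
T=np.load("pics/top.npy");S=np.load("pics/side.npy");o=[]
for cam,I in(("top",T),("side",S)):
    u,v=proj(cam,[.6585,.0085,.06])[0].astype(int)
    k=cv2.resize(I[v-20:v+25,u-25:u+24],None,fx=8,fy=8,interpolation=cv2.INTER_CUBIC);o.append((255*(k/255.)**.7).astype(np.uint8));print(cam,u,v)
cv2.imwrite("pics/last.png",np.hstack(o))
E
```

```text
TCP [ 0.6226 -0.0899  0.1365] t 26.85 F [ 0.2  0.7 -0.3] open 0.348 pred ring [0.6597 0.0121] piv [ 0.6409 -0.0396]
top ring n 26 [0.6587 0.0094] rms 0.001 off along/across -0.0028 0.0001
top pivot n 12 [ 0.6405 -0.0415] off -0.0019 0.0003
top post [ 0.6605 -0.0206] 1.08
side ring n 31 [0.6605 0.0107] rms 0.0015 off along/across -0.0011 0.0012
side pivot n 8 [ 0.6427 -0.0421] off -0.0017 0.0026
side post [0.6593 0.0068] 0.93
top 296 199
side 278 252
```

Emit:
play_rows(translation=[[-0.0016, -0.0005, 0], [0, 0, 0.007], [0, 0, 0.007], [0, 0, 0], [0, 0, 0]], delta_rot=[[0, 0, 0], [0, 0, 0], [0, 0, 0], [0, 0, 0], [0, 0, 0]], grip=[-1, -1, -1, -1, -1])

```text
clock: 27.68
tool_pos: [0.6215, -0.0912, 0.1224]
eef_rot: [0.819, 0.574, -0.0, 0.001]
contact_force: [0.2, 0.1, -1.2]
opening: 0.339
finger_force: 34.9
```

```bash
python3 m8.py .068
python3 - <<'E'
from h import *
T=np.load("pics/top.npy");u,v=proj("top",[.6585,.0085,.055])[0].astype(int)
print(u,v);b,g,rr=[T[v-10:v+11,u-10:u+11,i].astype(int) for i in range(3)]
br=(rr>110)&(g>.6*rr)&(b<.62*g)
gy=(abs(rr-b)<40)&(rr>100)
dk=(rr<85)
for y in range(21): print("".join("O" if br[y,x] else "#" if gy[y,x] else "." if dk[y,x] else " " for x in range(21)))
E
```

```text
TCP [ 0.6215 -0.0912  0.1224] t 27.675 F [ 0.2  0.1 -1.2] open 0.339 pred ring [0.6586 0.0108] piv [ 0.6398 -0.0409]
top ring n 36 [0.6576 0.0081] rms 0.001 off along/across -0.0028 -0.0
top pivot n 14 [ 0.6394 -0.0426] off -0.0018 0.0002
top post [0.6579 0.0101] 0.97
side ring n 31 [0.6585 0.011 ] rms 0.0017 off along/across 0.0002 -0.0001
side pivot n 9 [ 0.6415 -0.0441] off -0.0024 0.0027
296 199
                     
                     
      ##  #   ###    
    ## .. ## .   ##  
   # ....## # .... # 
  # ...  OOO  # .. .#
 # ...  OOO OOO ###  
# ...# O  ....OOO####
 .... OO..##...OO... 
 .... OO.#### .......
..... O ######.......
... .OO ######.......
.....OO ###### ......
..... OO######.......
......OO #####.......
...... O O   #.......
....... OOOO #.......
......... OO###  ....
 ........... ##### ..
.. ............. ####
  #................
```

Emit:
play_rows(translation=[[0.0004, 0, 0.0067], [0, 0, 0.0067], [0, 0, 0], [0, 0, 0], [0, 0, 0]], delta_rot=[[0, 0, 0], [0, 0, 0], [0, 0, 0], [0, 0, 0], [0, 0, 0]], grip=[-1, -1, -1, -1, -1])

```text
clock: 28.5
tool_pos: [0.6218, -0.0909, 0.1093]
eef_rot: [0.819, 0.574, -0.0, 0.001]
contact_force: [0.5, 0.6, -0.5]
opening: 0.344
finger_force: 34.9
```

```bash
python3 m8.py .068
python3 - <<'E'
from h import *
print({k:np.round(v,4).tolist() for k,v in r.get_state().items() if k in("contact_force","moment","tool_pos","eef_rot")})
o=[]
for cam in("top","side"):
    I=np.load(f"pics/{cam}.npy");u,v=proj(cam,[.6585,.0085,.045])[0].astype(int)
    k=cv2.resize(I[v-20:v+25,u-25:u+24],None,fx=8,fy=8,interpolation=cv2.INTER_CUBIC);k=(255*(k/255.)**.7).astype(np.uint8)
    for z,q,c in((.042,.009,(0,0,255)),(.042,.006,(255,0,0))): cv2.polylines(k,[((proj(cam,circ(.6585,.0085,z,q))-[u-25,v-20]+.5)*8).astype(np.int32)],True,c,1)
    o.append(k)
cv2.imwrite("pics/last.png",np.hstack(o))
E
```

```text
TCP [ 0.6218 -0.0909  0.1093] t 28.5 F [ 0.5  0.6 -0.5] open 0.344 pred ring [0.6589 0.0111] piv [ 0.6401 -0.0406]
top ring n 38 [0.658  0.0083] rms 0.001 off along/across -0.0029 0.0001
top pivot n 14 [ 0.6398 -0.0427] off -0.002 0.0005
side ring n 43 [0.6593 0.0102] rms 0.0023 off along/across -0.0006 0.0007
side pivot n 8 [ 0.6407 -0.0423] off -0.0014 0.0012
side post [0.6586 0.0096] 0.96
{'tool_pos': [0.6217, -0.091, 0.1093], 'eef_rot': [0.819, 0.5738, -0.0003, 0.0011], 'contact_force': [0.2736, -1.6777, -1.4491], 'moment': [-0.0529, -0.0658, 0.0349]}
```

View pics/last.png

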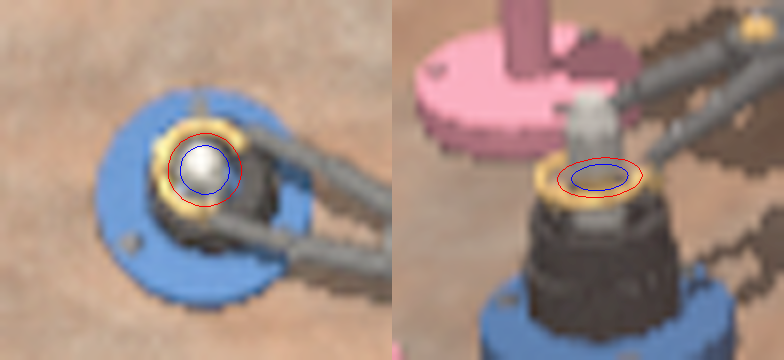

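The top view shows the C-ring evenly around the post: ring centre about (200,168), post tip (203,163). The side view shows it level at the brass groove, rows 155–212, with steel visible between it and the ferrite. One quick average of the force, then hand in.

Run:
```python
from h import *
F=[];P=[]
for _ in range(10): r.snapshot("side");s=r.get_state();F.append(s["contact_force"]);P.append(s["tool_pos"])
print(np.mean(F,0).round(2),np.std(F,0).round(2),np.mean(P,0).round(4),s["opening"],s["finger_force"],s["clock"])
if abs(np.mean(F,0)[:2]).max()<1.2 and -3<np.mean(F,0)[2]<.3: print(r.finish_job())
```

```text
[-0.06 -0.24 -1.47] [0.48 0.46 0.24] [ 0.6217 -0.091   0.1092] 0.34070508953986006 34.879111647605896 29.2
the job is handed in; nothing more can be done
None
```

The job is handed in at 29.2 s of the 64 s allowed. Both ferrites are stacked on the post and the spread snap ring is held level around the groove. The handles are still squeezed, and the average force of about 1.5 N down is just the pliers' weight, so nothing is bearing on the post or ferrites.

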